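Fetch the boxed-in parts cups and sort them by size

ROBOT

A 7-joint arm with a two-finger parallel gripper is mounted at the origin on the work surface. World frame = base frame: x ahead of the robot, y to its left, z up, the work surface at z = 0. Lengths are in m, angles in rad, forces in N, time in s.
With the tool pointing down it reaches from about 0.4 to 0.75 m from the base axis. Payload 19.5 kg.
Tool frame: the origin (TCP) lies between the finger pads; the fingertips stand 22 mm ahead of it and the grasp point (between the pads) lies 3 mm ahead of it; z points along the fingers, y is the line along which they close (so a half turn about z gives the same grasp; the last joint's range is limited). The gripper opens to 85 mm and grips with 20 to 120 N. Pads are 22 mm wide; open, the fingers measure 114 mm over their backs; the gripper's body (76 mm by 85 mm) begins 54 mm behind the grasp point. The pads swing forward as they close: fully open they stand 13 mm farther back than shut.
Start: joints at [-1.364, 0.707, -0.028, 1.485, 0.022, 0.951, -0.075], TCP at [0.142, 0.557, 0.253] pointing down, gripper open.
Joint ranges: [-2.71, 2.71], [-0.32, 2.16], [-1.57, 1.52], [0, 2.45], [-1.46, 4.6], [0, 2.02], [-2.83, 2.83]. Speed limits (rad/s): [1.89, 1.89, 2.57, 2.57, 3.01, 3.01, 3.01].

INTERFACE

Orientations are given as a unit quaternion [w, x, y, z].
In Python, from workcell import * gives the robot as it stands. Calls block until the motion is done:
- reach(position, orientation): joint-space move of the TCP to a pose.
- move_straight(position, ori=None, max_speed=0.15, threshold=None): straight line of the TCP; ori=None keeps the orientation; max_speed is the mean speed in m/s. With threshold (N) it stops when the force on the tool has changed by that much, and returns True; else False.
- move_joints(angles): joint-space move.
- release() and gripper_close(): open the fingers fully, or close them until they stop; the grip force is fixed at half the most.
- hold(seconds).
- inverse_kinematics(position, orientation): joint angles nearest the present ones, or None.
- snapshot(name): name is "side" or "top" or "wrist"; returns the picture (400x640x3 uint8, blue, green, red); there is no depth.
- get_calibration(name): a dict with "mtx" (3x3 intrinsics, pixels), "k1" (the pictures are not rectified: a ray, as slopes to the right and down, at radius r is drawn at 1 + k1 r^2 times it, then the intrinsics apply), "R" (3x3) and "t" (3): a world point X has camera coordinates R X + t. Camera axes: x right, y down, z forward; pixel columns grow to the right and rows downward; lengths in m; the calibration is good to about 2 mm. A picture is of the moment at which its call begins: read the wrist's pose just before it. get_calibration takes no time and is no camera call; for the wrist camera it gives the pose at the moment of the call.
A pose or a line that the arm cannot do raises PlanningError and nothing moves.
- hand_in(): hands the job in; it is judged then, once.
Trained networks look in the newest picture that a camera, given by its name, has taken for a name from the list of things; names that differ only in an ending like _2 or _b are one class to them, and where a whole thing is asked for, a point or a joint stands for the part that bears it (a point fixed in the world has none). Each returns a list of dicts, best first, with "score" (0 to 1); they miss things now and then, are a little off and sometimes report something else, mostly with a low value. They report only what shows in the picture. A call takes as long as a camera call. They do not tell look-alikes from the thing itself.
- find_in(name, camera): "bbox" ([centre column, centre row, width, height] in pixels, round what is visible of it).
- mark_of(name, camera): "pixel" ([column, row] in pixels: a listed point, or the origin of a listed thing).
Readings, each from a call of its own:
- get_time(): time.
- get_joint_positions(): joint angles.
- get_joint_velocities(): joint speeds.
- get_tau(): joint torques, N m.
- get_tcp_pos(): TCP position.
- get_eef_rot(): TCP orientation.
- get_contact_force(): force on the tool from outside, world axes, zero at the start.
- get_wrist_torque(): the same for the moment, N m.
- get_width(): finger opening in m.
- get_finger_force(): force on a finger pad.
Only numpy, scipy, OpenCV 4.12 (cv2) and the standard library are available. Lean on these libraries where they do the work, as an engineer would, in place of code of your own. Each camera call takes 0.05 s, during which the arm holds its last target. There are 200 camera calls.

TASK

The nested pair of steel parts cups in the grey bottle tray is boxed in by three bottles. First stand all three bottles out of the way on the empty steel side tray; then pull the two cups apart and set each one upright and centred on the bare magnet of the bar that holds cups of its own size; then stand every bottle back upright on the same ringed spot in the bottle tray that it came from. Keep the bottles upright all the time, and leave the flat brass flux tin in the bottle tray where it is.

Things in the scene. Friction and masses are not known exactly. Their poses are not given: they have to be found in the camera images.
- squeeze_bottle: White translucent plastic squeeze bottle standing in the bottle tray, 126 mm tall, 120 g. Body 54 mm across up to 74 mm, conical shoulder, then a plain round white collar 32 mm across from 90 to 114 mm above its base (grip it here), on top a 12 mm spout 12 mm across. Origin: centre of its underside; z up along its axis.
- spray_can: Bare metal aerosol can standing in the bottle tray, 136 mm tall, 150 g. Body 52 mm across up to 100 mm, domed shoulder to 110 mm, then a black round push cap 30 mm across from 110 to 136 mm above its base (grip it here). Origin: centre of its underside; z up along its axis.
- amber_bottle: Amber glass bottle with a paper label standing in the bottle tray, 116 mm tall, 160 g. Body 50 mm across up to 66 mm, rounded shoulder, then a black round screw cap 34 mm across from 92 to 116 mm above its base (grip it here). Origin: centre of its underside; z up along its axis.
- wide_cup: The wide, low steel cup of the nested pair: 54 mm across at the rim (51 mm at the foot), 32 mm tall, wall 2.5 mm, floor 3 mm thick, 60 g. Stands on the floor of the bottle tray, with a bottle in front and one at each side. Origin: centre of its underside; z up.
- narrow_cup: The narrow, tall steel cup of the nested pair: 38 mm across at the rim (35 mm at the foot), 56 mm tall, wall 2.5 mm, 50 g. At the start it stands loosely inside the wide cup (on its floor, 3 mm up) and rises 27 mm above the wide cup's rim. Origin: centre of its underside; z up.
- bottle_tray: Fixed grey plastic tray, 180 (its x) by 230 mm (its y), floor 4 mm thick, lip 12 mm high. Origin: centre of its underside; x points away from the robot. The bottles stand on thin dark rings at about (-32, 0), (30, 68) and (30, -68) mm in its frame, in changing order; the nested cups at about (35, 0). In its two front corners lie the flux tin and a reel of solder 42 mm wide, 22 mm high.
- side_tray: Fixed empty shallow stainless steel tray to one side (left or right of the robot), 260 mm (its x) by 160 mm (its y), floor 4 mm thick, lip 12 mm high and 4 mm thick. Origin: centre of its underside; its long x axis points roughly away from the robot. Room for three bottles along its length, 80 mm apart.
- wide_bar_free (a point): Bare magnet of the wide-cup bar (204 x 58 mm, on a blue pad, across from the side tray), which holds two more wide low cups, fixed, with screws. Point: centre of the bare place, on the bar's top face, 11 mm above the table, at the bar's end nearer the robot. x along the bar away from the robot (next cup 70 mm along +x), y across, z up. The other bar lies parallel, 86 mm away.
- narrow_bar_free (a point): Bare magnet of the narrow-cup bar (204 x 58 mm), which holds two more narrow tall cups, fixed, with screws. Point: centre of the bare place, on the bar's top face, 11 mm above the table, at the bar's far end. x along the bar away from the robot (next cup 70 mm along -x), y across, z up.
- flux_tin: Flat round brass tin with a small pale label on its lid, 45 mm across, 20 mm high, in a front corner of the bottle tray (the left or the right one); leave it alone. Origin: centre of its underside.
There are look-alikes about, which are no part of the job. Leave any turquoise look-alike of the spray_can alone.

How it is judged:
On the way, in this order (a step that is already met when the one before it is completed fails the run):
1. all three bottles stand upright and released on the side tray, with the cups still in the bottle tray (x of squeeze_bottle in the frame of side_tray between -0.125 and 0.125 m and y of squeeze_bottle in the frame of side_tray between -0.075 and 0.075 m and z of squeeze_bottle in the frame of side_tray between 0 and 0.009 m and angle between each of squeeze_bottle, spray_can, amber_bottle's own z axis and vertical below 0.1 rad and contact force between the fingers and squeeze_bottle below 0.2 N and x of spray_can in the frame of side_tray between -0.125 and 0.125 m and y of spray_can in the frame of side_tray between -0.075 and 0.075 m and z of spray_can in the frame of side_tray between 0 and 0.009 m and contact force between the fingers and spray_can below 0.2 N and x of amber_bottle in the frame of side_tray between -0.125 and 0.125 m and y of amber_bottle in the frame of side_tray between -0.075 and 0.075 m and z of amber_bottle in the frame of side_tray between 0 and 0.009 m and contact force between the fingers and amber_bottle below 0.2 N and x of wide_cup in the frame of bottle_tray between -0.09 and 0.09 m and y of wide_cup in the frame of bottle_tray between -0.115 and 0.115 m and x of narrow_cup in the frame of bottle_tray between -0.09 and 0.09 m and y of narrow_cup in the frame of bottle_tray between -0.115 and 0.115 m), for 0.2 s.
2. each cup stands upright and released on the bare magnet of the bar of its own size, while the bottles still stand on the side tray (horizontal distance between wide_cup and wide_bar_free below 0.012 m and z of wide_cup in the frame of wide_bar_free between -0.004 and 0.005 m and angle between each of wide_cup, narrow_cup, squeeze_bottle, spray_can, amber_bottle's own z axis and vertical below 0.1 rad and horizontal distance between narrow_cup and narrow_bar_free below 0.012 m and z of narrow_cup in the frame of narrow_bar_free between -0.004 and 0.005 m and contact force between the fingers and wide_cup below 0.2 N and contact force between the fingers and narrow_cup below 0.2 N and x of squeeze_bottle in the frame of side_tray between -0.125 and 0.125 m and y of squeeze_bottle in the frame of side_tray between -0.075 and 0.075 m and z of squeeze_bottle in the frame of side_tray between 0 and 0.009 m and x of spray_can in the frame of side_tray between -0.125 and 0.125 m and y of spray_can in the frame of side_tray between -0.075 and 0.075 m and z of spray_can in the frame of side_tray between 0 and 0.009 m and x of amber_bottle in the frame of side_tray between -0.125 and 0.125 m and y of amber_bottle in the frame of side_tray between -0.075 and 0.075 m and z of amber_bottle in the frame of side_tray between 0 and 0.009 m), for 0.2 s.
At the end, for the whole second after the job is handed in: Each cup stands upright on the bar of its own size, within 12 mm of the centre of the bare magnet; each bottle stands upright within 15 mm of where it stood at the start; all are at rest (horizontal distance between wide_cup and wide_bar_free below 0.012 m and z of wide_cup in the frame of wide_bar_free between -0.004 and 0.005 m and angle between each of wide_cup, narrow_cup, squeeze_bottle, spray_can, amber_bottle's own z axis and vertical below 0.1 rad and horizontal distance between narrow_cup and narrow_bar_free below 0.012 m and z of narrow_cup in the frame of narrow_bar_free between -0.004 and 0.005 m and distance of each of squeeze_bottle, spray_can, amber_bottle from where it was at the start of the episode below 0.015 m and linear speed of each of squeeze_bottle, spray_can, amber_bottle, wide_cup, narrow_cup below 0.02 m/s); the robot touches nothing.
It fails at once if a bottle is tipped by more than 35 degrees (angle between any of squeeze_bottle, spray_can, amber_bottle's own z axis and vertical above 0.61 rad).
It fails at once if the flux tin is moved by more than 20 mm (distance of flux_tin from where it was at the start of the episode above 0.02 m).
It also fails if it takes over 134 s, if anything falls off the work surface, if the arm or the gripper's body presses on something with over 40 N, if the wrist force passes 120 N, or if a joint passes its speed limit or range.

## Working session

There is one attempt and no reset: what is moved stays moved. The work goes in short steps, each a Python script; the robot and the scene stay as the last script left them, time stands still between calls to the robot, and variables do not carry over. Pictures are saved under pics/ and viewed, at most 14 in all, crops included, and the job is handed in when it is done.

```bash
mkdir -p pics; ls; cat > h.py <<'E'
from workcell import *
import numpy as np, cv2
def ray(px,cal):
    K=np.array(cal["mtx"]);R=np.array(cal["R"]);t=np.array(cal["t"]).ravel()
    d=np.array([(px[0]-K[0,2])/K[0,0],(px[1]-K[1,2])/K[1,1]])
    u=d.copy()
    for _ in range(20): u=d/(1+cal["k1"]*(u@u))
    return -R.T@t, R.T@np.array([u[0],u[1],1.])
def at_z(px,cal,z):
    c,d=ray(px,cal); return c+d*(z-c[2])/d[2]
def proj(X,cal):
    K=np.array(cal["mtx"]);p=np.array(cal["R"])@np.asarray(X,float)+np.array(cal["t"]).ravel()
    u=p[:2]/p[2];u=u*(1+cal["k1"]*(u@u)); return np.array([K[0,0]*u[0]+K[0,2],K[1,1]*u[1]+K[1,2]])
E
python3 - <<'E'
from h import *
np.set_printoptions(precision=3,suppress=True)
for c in("top","side","wrist"):
    im=snapshot(c); cv2.imwrite(f"pics/{c}0.png",im); cal=get_calibration(c)
    print(c,"cam at",ray((320,200),cal))
    for n,z in [("squeeze_bottle",.004),("spray_can",.004),("amber_bottle",.004),("wide_cup",.004),("narrow_cup",.007),("bottle_tray",0),("side_tray",0),("wide_bar_free",.011),("narrow_bar_free",.011),("flux_tin",.004)]:
        print(n,[(round(m["score"],2),np.round(m["pixel"],1).tolist(),at_z(m["pixel"],cal,z)[:2].round(4).tolist()) for m in mark_of(n,c)[:3]])
print(get_eef_rot(),get_time())
E
```

```text
pics
top cam at (array([0.472, 0.026, 0.906]), array([ 0.095, -0.029, -0.995]))
squeeze_bottle [(0.83, [317.9, 189.1], [0.5848, 0.0049]), (0.55, [193.3, 239.5], [0.4634, 0.3038])]
spray_can [(0.74, [438.1, 143.6], [0.6986, -0.2951]), (0.73, [388.5, 132.4], [0.7269, -0.1717]), (0.71, [343.5, 157.6], [0.6632, -0.0587])]
amber_bottle [(0.62, [288.1, 163.3], [0.6488, 0.0779])]
wide_cup [(0.48, [319.6, 163.8], [0.6476, 0.0004])]
narrow_cup [(0.83, [316.6, 162.4], [0.6505, 0.0079])]
bottle_tray [(0.71, [319.0, 175.8], [0.6184, 0.0019])]
side_tray [(0.81, [193.5, 240.5], [0.461, 0.3045]), (0.62, [286.4, 165.8], [0.6433, 0.0823])]
wide_bar_free [(0.85, [465.7, 258.6], [0.4149, -0.3504])]
narrow_bar_free [(0.7, [426.3, 208.0], [0.5373, -0.2588])]
flux_tin [(0.53, [353.4, 190.4], [0.5815, -0.0823])]
side cam at (array([-0.057, -1.   ,  0.921]), array([ 0.423,  0.692, -0.586]))
squeeze_bottle [(0.72, [331.0, 211.1], [0.6022, 0.0154]), (0.2, [332.9, 197.7], [0.6451, 0.0716])]
spray_can [(0.89, [401.0, 230.4], [0.7262, -0.1696]), (0.85, [360.0, 217.4], [0.6598, -0.0566]), (0.27, [332.9, 213.7], [0.6002, 0.0014])]
amber_bottle [(0.55, [331.0, 197.3], [0.6411, 0.0766]), (0.52, [368.4, 271.2], [0.5455, -0.2577])]
wide_cup [(0.66, [347.5, 206.7], [0.6578, 0.0078])]
narrow_cup [(0.63, [347.6, 204.2], [0.663, 0.0151])]
bottle_tray [(0.72, [338.0, 208.9], [0.6296, 0.0181])]
side_tray [(0.92, [251.8, 177.9], [0.4769, 0.3158]), (0.19, [364.9, 269.9], [0.5431, -0.2455])]
wide_bar_free [(0.75, [349.6, 314.4], [0.4162, -0.3598])]
narrow_bar_free [(0.7, [368.6, 270.2], [0.5436, -0.2606])]
flux_tin [(0.65, [342.0, 232.4], [0.5746, -0.0873]), (0.42, [336.7, 210.4], [0.619, 0.0093])]
wrist cam at (array([0.064, 0.577, 0.374]), array([ 0.31 , -0.08 , -0.948]))
squeeze_bottle []
spray_can []
amber_bottle []
wide_cup []
narrow_cup []
bottle_tray []
side_tray []
wide_bar_free []
narrow_bar_free []
flux_tin []
[-0.     0.124  0.992 -0.   ] 1.65
```

View pics/top0.png

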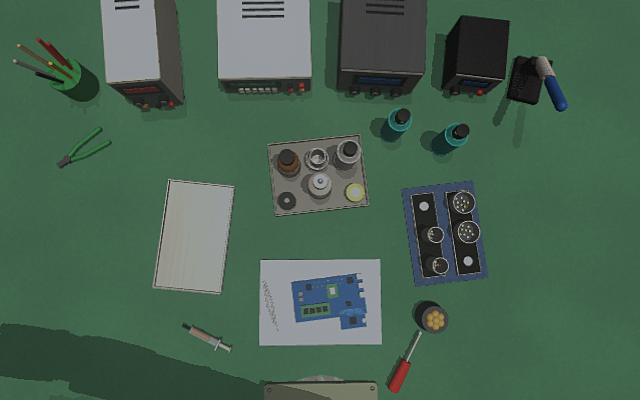

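View pics/side0.png

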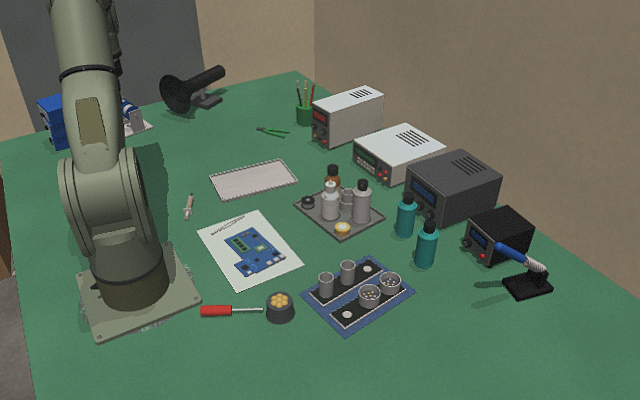

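```bash
cat >> h.py <<'E'
def q(yaw=0.):  # tool down, tool y along world y rotated by yaw, tool x towards the robot
    a=np.pi/2+yaw/2; return [0.,float(np.cos(a)),float(np.sin(a)),0.]
E
python3 - <<'E'
from h import *
import pickle
np.set_printoptions(precision=3,suppress=True)
D={}
Z=dict(squeeze_bottle=.004,spray_can=.004,amber_bottle=.004,wide_cup=.004,narrow_cup=.007,bottle_tray=0,side_tray=0,wide_bar_free=.011,narrow_bar_free=.011,flux_tin=.004)
for v,p,ns in [("S",(.43,.31,.36),["side_tray"]),("B",(.58,.01,.36),["squeeze_bottle","spray_can","amber_bottle","wide_cup","narrow_cup","bottle_tray","flux_tin"]),("N",(.44,-.30,.36),["wide_bar_free","narrow_bar_free"])]:
    reach(list(p),q(0)); 
    hold(.2); cal=get_calibration("wrist"); im=snapshot("wrist"); cv2.imwrite(f"pics/w{v}.png",im); D[v]=cal
    print(v,get_time(),get_tcp_pos(),get_eef_rot(),ray((320,200),cal))
    for n in ns:
        print(n,[(round(m["score"],2),np.round(m["pixel"],1).tolist(),at_z(m["pixel"],cal,Z[n])[:2].round(4).tolist()) for m in mark_of(n,"wrist")[:3]])
pickle.dump(D,open("cal.pkl","wb"))
im=np.vstack([cv2.imread(f"pics/w{v}.png") for v in "SBN"])
E
```

```text
S 3.3667 [0.43 0.31 0.36] [-0. -0.  1. -0.] (array([0.35 , 0.311, 0.48 ]), array([ 0.32 , -0.   , -0.948]))
side_tray [(0.69, [314.5, 177.6], [0.4748, 0.3019])]
B 4.9333 [0.58  0.011 0.36 ] [ 0.    -0.001  1.     0.   ] (array([0.5  , 0.011, 0.481]), array([ 0.32 ,  0.   , -0.947]))
squeeze_bottle [(0.92, [314.3, 155.9], [0.5906, 0.0024])]
spray_can [(0.92, [206.3, 239.7], [0.7297, -0.1761]), (0.89, [272.9, 196.3], [0.6546, -0.063]), (0.64, [129.0, 222.3], [0.6989, -0.2985])]
amber_bottle [(0.56, [360.3, 187.4], [0.64, 0.0736])]
wide_cup [(0.89, [318.6, 197.2], [0.6561, 0.0088])]
narrow_cup [(0.68, [319.0, 196.2], [0.6534, 0.0094])]
bottle_tray [(0.82, [317.2, 178.5], [0.6268, 0.0066])]
flux_tin [(0.76, [254.4, 143.7], [0.5722, -0.0868])]
N 6.8167 [ 0.44  -0.299  0.36 ] [ 0.    -0.001  1.     0.   ] (array([ 0.36 , -0.299,  0.48 ]), array([ 0.32 ,  0.   , -0.948]))
wide_bar_free [(0.56, [281.1, 127.3], [0.4081, -0.3556])]
narrow_bar_free [(0.77, [348.9, 214.5], [0.543, -0.2538])]
```

View pics/wB.png

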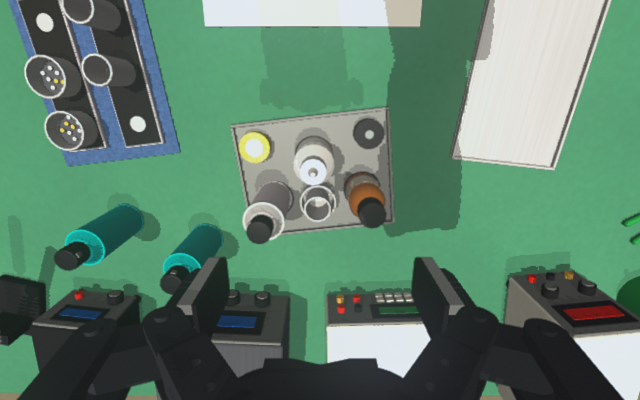

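View pics/wN.png

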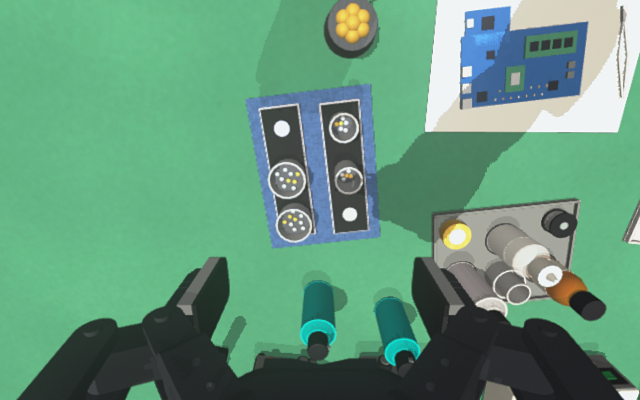

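View pics/wS.png

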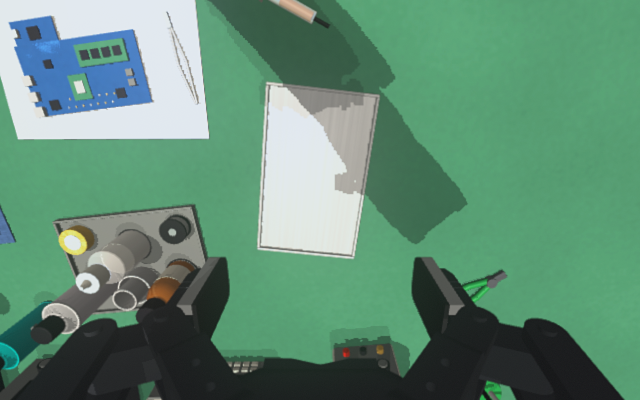

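```bash
python3 - <<'E'
from h import *
import pickle
np.set_printoptions(precision=4,suppress=True)
D=pickle.load(open("cal.pkl","rb"))
A=lambda v,p,z:at_z(p,D[v],z)[:2]
print("squeeze",A("B",(313,173),.130),"spray",A("B",(259,228),.140),"amber",A("B",(371,211),.120))
print("magnets",A("N",(281,128),.011),A("N",(350,214.5),.011))
for v,C,L in(("B",[(234,126),(386,109),(395,220),(248,236)],"bt"),("S",[(266,83),(379,95),(354,257),(258,248)],"st")):
    P=np.array([A(v,c,.012) for c in C]);c=P.mean(0)
    xa=(P[2]+P[3]-P[0]-P[1])/2; ya=(P[1]+P[2]-P[0]-P[3])/2
    print(L,c,np.linalg.norm(xa),np.linalg.norm(ya),np.arctan2(xa[1],xa[0]),np.arctan2(-ya[0],ya[1]))
    ang=(np.arctan2(xa[1],xa[0])+np.arctan2(-ya[0],ya[1]))/2; R=np.array([[np.cos(ang),-np.sin(ang)],[np.sin(ang),np.cos(ang)]])
    if L=="bt":
        for o in[(-.032,0),(.030,.068),(.030,-.068),(.035,0)]: print(o,c+R@np.array(o))
    else:
        for o in[-.08,0,.08]: print(o,c+R@np.array([o,0]))
for C in [[(264,106),(298,104),(314,235),(276,239)],[(320,103),(357,100),(368,230),(333,234)]]:
    P=np.array([A("N",c,.011) for c in C]);xa=(P[2]+P[3]-P[0]-P[1])/2;print("bar",P.mean(0),np.linalg.norm(xa),np.arctan2(xa[1],xa[0]))
im=cv2.imread("pics/wB.png")[90:260,220:410]; n=cv2.imread("pics/wN.png")[80:250,235:395]
cv2.imwrite("pics/crop.png",np.hstack([cv2.resize(im,(570,510)),])); 
E
```

```text
squeeze [0.586 0.003] spray [ 0.6491 -0.0598] amber [0.6355 0.0724]
magnets [ 0.4091 -0.3558] [ 0.543  -0.2521]
bt [0.6194 0.0041] 0.17248857771941487 0.2275394222861004 0.09653412944932932 0.11345116096923023
(-0.032, 0) [0.5876 0.0007]
(0.03, 0.068) [0.6422 0.0748]
(0.03, -0.068) [ 0.6564 -0.0604]
(0.035, 0) [0.6543 0.0077]
st [0.4713 0.3011] 0.2551175558084484 0.15796438493925238 -0.10398730040413207 -0.10240147104172895
-0.08 [0.3917 0.3093]
0 [0.4713 0.3011]
0.08 [0.5509 0.2929]
bar [ 0.4795 -0.3472] 0.20544561678125914 0.07244286823125241
bar [ 0.4727 -0.2619] 0.20214893123925884 0.11334765120440693
```

View pics/crop.png

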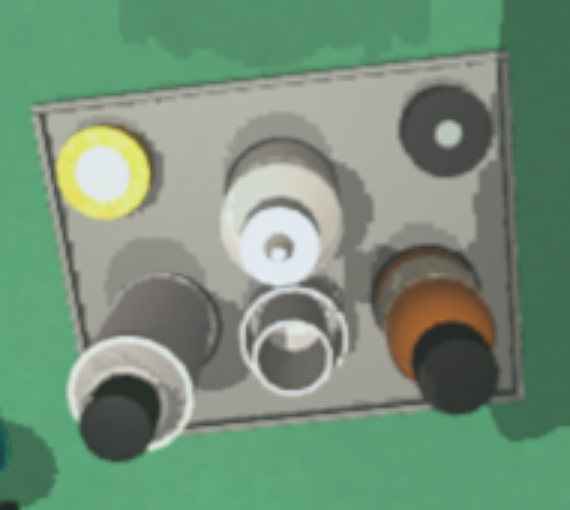

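```bash
cat >> h.py <<'E'
BY,SY=.105,-.103
HOME=dict(squeeze=(.587,.0025),spray=(.653,-.061),amber=(.640,.0735))
GZ=dict(squeeze=.117,spray=.138,amber=.119)
SLOT=dict(amber=(.554,.2925),squeeze=(.471,.301),spray=(.389,.3095))
def pick(xy,yaw,z,up):
    reach([*xy,max(up,z+.04)],q(yaw)); move_straight([*xy,z],max_speed=.15)
    gripper_close(); w=get_width(); move_straight([*xy,up],max_speed=.25); return w,get_width()
def place(xy,yaw,z,up):
    move_straight([*xy,up],q(yaw),max_speed=.3); move_straight([*xy,z+.02],max_speed=.25)
    hit=move_straight([*xy,z+.001],max_speed=.05,threshold=6)
    p=get_tcp_pos(); release(); move_straight([*xy,z+.06],max_speed=.25); return hit,np.round(p,4)
E
python3 - <<'E'
from h import *
n="amber"
print(pick(HOME[n],BY,GZ[n],GZ[n]+.15)); print(get_time())
print(place(SLOT[n],SY,GZ[n],GZ[n]+.15),get_time())
n="squeeze"
print(pick(HOME[n],BY,GZ[n],GZ[n]+.15)); print(get_time())
cv2.imwrite("pics/s1.png",snapshot("side"))
E
```

```text
(0.03261372010155423, 0.03239063799119192)
10.95
(True, array([0.554 , 0.2925, 0.1194])) 13.9417
(0.030033088854290138, 0.030142632905253024)
17.5583
```

View pics/s1.png

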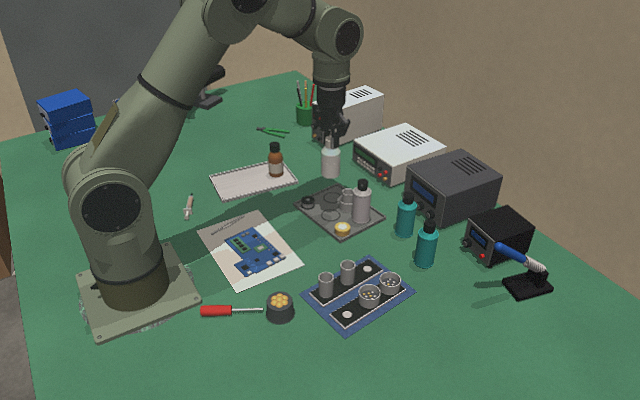

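The amber bottle stands in the far slot (px 275,160) and the squeeze bottle hangs upright in the gripper (330,160). Cups and spray can are unmoved.

```bash
python3 - <<'E'
from h import *
import pickle
n="squeeze"
print(place(SLOT[n],SY,GZ[n],GZ[n]+.15),get_time())
n="spray"
print(pick(HOME[n],BY,GZ[n],GZ[n]+.15)); print(get_time())
print(place(SLOT[n],SY,GZ[n],GZ[n]+.15),get_time())
reach([.60,.01,.27],q(BY)); hold(.2); cal=get_calibration("wrist"); im=snapshot("wrist"); pickle.dump(cal,open("calC.pkl","wb"))
print(get_time()); cv2.imwrite("pics/wC.png",cv2.resize(im[60:360,120:520],(800,600)))
for n,z in(("narrow_cup",.007),("wide_cup",.004)):
    print(n,[(round(m["score"],2),m["pixel"],at_z(m["pixel"],cal,z)[:2]) for m in mark_of(n,"wrist")[:2]])
    print([m["bbox"] for m in find_in(n,"wrist")[:1]])
E
```

```text
(True, array([0.471 , 0.3009, 0.1174])) 20.9083
(0.028064613723931497, 0.028161258166212268)
24.9167
(True, array([0.389 , 0.3094, 0.1383])) 28.675
30.3167
narrow_cup [(0.69, [311.2, 203.4], array([0.65456203, 0.00546211]))]
[[313.6, 213.9, 31.1, 45.6]]
wide_cup [(0.85, [316.4, 200.9], array([0.65154742, 0.01176912]))]
[[312.8, 201.9, 42.7, 36.4]]
```

View pics/wC.png

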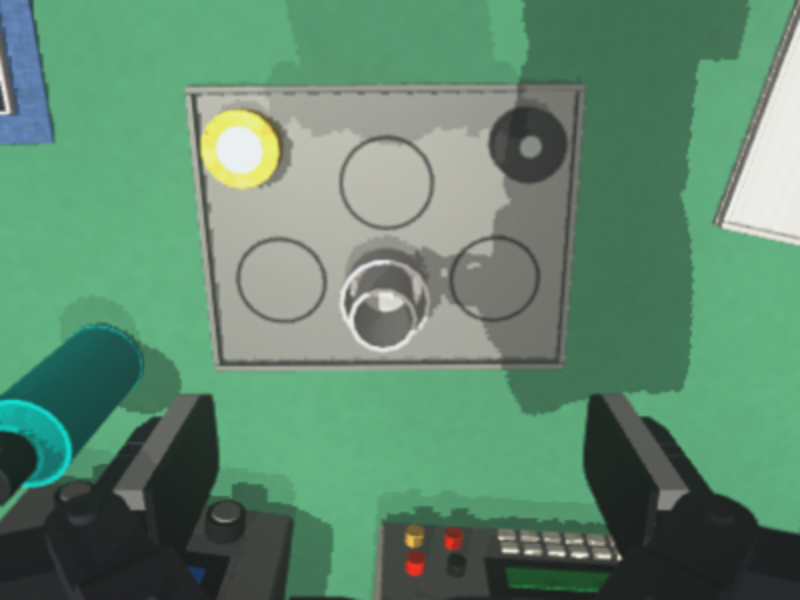

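The three bottles are off the tray. The narrow cup's rim is at (312,220) and the wide rim at (312.5,211). The rings are at (313.5,151), (261,200) and (367,199).

```bash
python3 - <<'E'
from h import *
import pickle
np.set_printoptions(precision=4,suppress=True)
cal=pickle.load(open("calC.pkl","rb"))
for n,p,z in[("narrow",(312,220),.063),("wide",(312.5,211.5),.036),("ring squeeze",(313.5,151),.004),("ring spray",(261,200),.004),("ring amber",(367,199),.004)]: print(n,at_z(p,cal,z)[:2])
E
```

```text
narrow [0.6542 0.0078]
wide [0.6544 0.0077]
ring squeeze [0.5881 0.0018]
ring spray [ 0.6578 -0.0587]
ring amber [0.6422 0.0757]
```

```bash
python3 - <<'E'
from h import *
YB=.093
print(pick((.6542,.0078),BY,.059,.17),get_time())
print(place((.543,-.253),YB,.063,.174),get_time())
cv2.imwrite("pics/s2.png",snapshot("side")[170:350,260:480].repeat(3,0).repeat(3,1))
E
```

```text
(0.03586946681879702, 0.03612665763142498) 33.05
(True, array([ 0.5431, -0.2531,  0.0636])) 36.0333
```

View pics/s2.png

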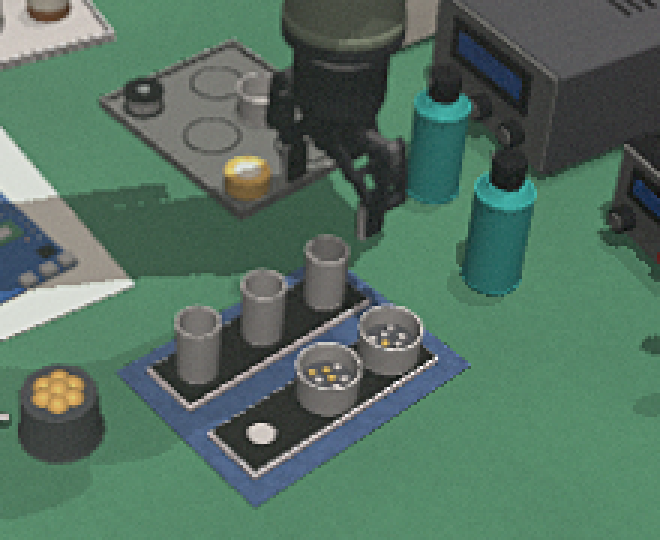

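The narrow cup stands upright on the far magnet, in line with the bar's other cups (px 325,270).

```bash
python3 - <<'E'
from h import *
import pickle
YB=.093
p=get_tcp_pos(); move_straight([p[0],p[1],.16],max_speed=.25)
print(pick((.6544,.0077),BY,.030,.15),get_time())
print(place((.409,-.3557),YB,.037,.15),get_time())
reach([.42,-.30,.30],q(YB)); hold(.2); cal=get_calibration("wrist"); im=snapshot("wrist"); pickle.dump(cal,open("calD.pkl","wb"))
print(get_time()); cv2.imwrite("pics/wD.png",cv2.resize(im[60:360,120:520],(800,600)))
for n,z in(("narrow_cup",.011),("wide_cup",.011)):
    print(n,[(round(m["score"],2),m["pixel"],at_z(m["pixel"],cal,z)[:2]) for m in mark_of(n,"wrist")[:4]])
E
```

```text
(0.05192696530657204, 0.05186446098920024) 39.5
(True, array([ 0.4091, -0.3558,  0.0382])) 42.875
43.975
narrow_cup [(0.9, [347.0, 248.0], array([ 0.54493696, -0.24991728]))]
wide_cup [(0.96, [276.1, 145.3], array([ 0.40847647, -0.35730218]))]
```

View pics/wD.png

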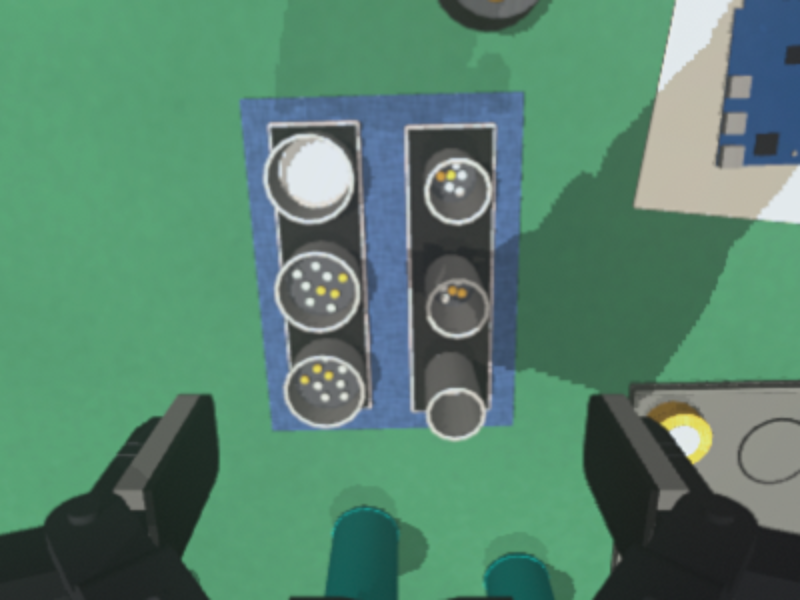

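Both cups stand upright, centred in their rows (wide cup at 310,180, narrow cup at 456,413). Next I return the bottles.

```bash
python3 - <<'E'
from h import *
for n in("spray","squeeze","amber"):
    g=GZ[n]
    print(n,pick(SLOT[n],SY,g,g+.15),end=" ")
    print(place(HOME[n],BY,g,g+.15),get_time())
    p=get_tcp_pos(); move_straight([p[0],p[1],g+.15],max_speed=.25)
reach([.50,.20,.36],q(0)); hold(.3)
im=snapshot("top")[100:310,120:520]; s=snapshot("side")[150:350,200:480]
cv2.imwrite("pics/end.png",np.vstack([cv2.resize(im,(560,294)),cv2.resize(s,(420,300)) if 0 else cv2.copyMakeBorder(cv2.resize(s,(420,300)),0,0,0,140,0)]))
reach([.58,.01,.36],q(0)); hold(.3); cal=get_calibration("wrist"); w=snapshot("wrist"); cv2.imwrite("pics/wE.png",cv2.resize(np.hstack([cv2.imread("pics/wB.png")[90:260,220:410],w[90:260,220:410]]),(800,358)))
print(get_time())
E
```

```text
spray (0.028302793904147548, 0.028088253355759207) (True, array([ 0.653 , -0.0612,  0.1384])) 52.4667
squeeze (0.030343413358441828, 0.030048679067691673) (True, array([0.5869, 0.0023, 0.1174])) 60.2167
amber (0.03227563749854405, 0.03201287744174412) (True, array([0.64  , 0.0735, 0.1195])) 67.2833
70.225
```

View pics/wE.png

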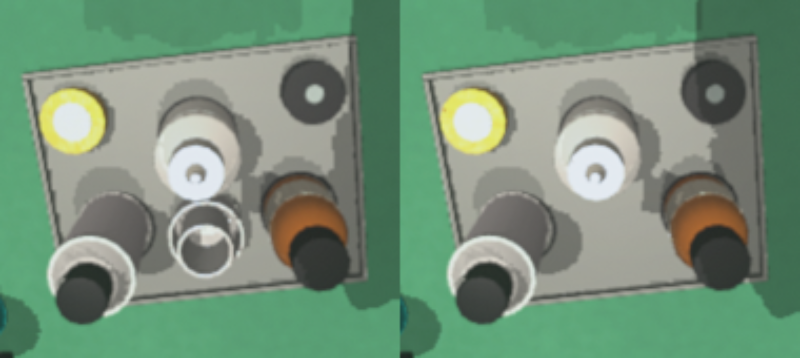

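View pics/end.png

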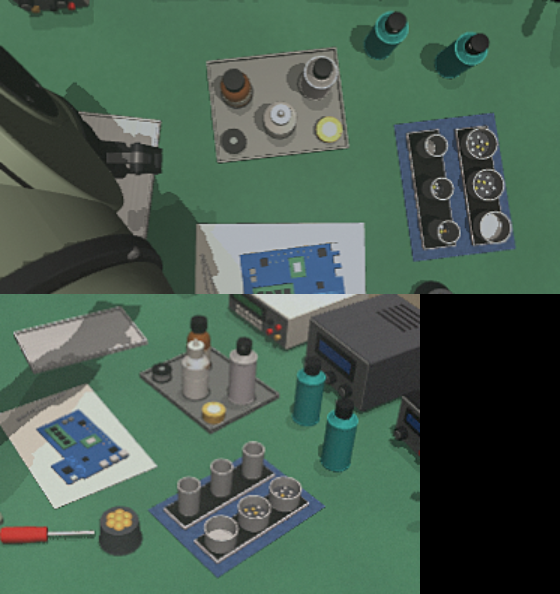

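In the before/after pictures the bottles sit in the same places to within about a pixel. The cups stand on their bars, and the tin and look-alikes are untouched.

```bash
python3 -c "
from workcell import *
print(hand_in())"
```

```text
the job is handed in; nothing more can be done
None
```

The job is handed in at about 70 s on the robot clock: both cups stand on their own bars and all three bottles are back on their spots, checked in the pictures; no verdict came back on hand-in.

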